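# Fit the carousel head onto the tube mixer

## Task

Lift the tube carousel out of its parking ring and set it into the well of the mixer, then turn it under light pressure until its cross key drops into the sprung coupling below and its plate lies flush on the mixer's top. Never force it down: pressed in without lining up it only springs up again. Let go of it, and leave the label roll, the vial and the timer where they are.

Things in the scene. Friction and masses are not known exactly. Their poses are not given: they have to be found in the camera images.
- carousel_grip (a point): Loose white carousel head, 120 to 190 g, 72 mm tall; this point is on its upright axis, in the flat upright grip at its top, 57 mm above its foot. The grip is 52 mm long along x, 14 mm thick along y, from 15 mm above this point to 23 mm below it, where the round plate begins. z up. It starts hanging in the parking ring, this point 63 mm above the worktop.
- carousel_key (a point): Centre of the carousel's foot, on its axis, 57 mm below carousel_grip, same axes. From here up: steel cross key (0 to 8 mm; two bars 26 mm long, 6 mm wide, one along x, one along y), round spigot 40 mm across (8 to 24 mm, its foot bevelled 4 mm), round plate 84 mm across with eight tube places (24 to 34 mm), then the grip.
- parking_ring: Grey plastic ring fixed on the worktop, 68 mm across outside, 45 mm inside, 30 mm tall; origin at the centre of its underside. The carousel's plate rests on its top.
- well (a point): Centre of the mouth of the round well in the mixer's flat grey top, 46 mm above the worktop; z up, x and y along the mixer's sides. Mixer: fixed block 112 mm (x) by 136 mm (y), small dial on its -x side. Well 44 mm across, 26 mm deep. Carousel home: carousel_grip 33 mm above this point. Key not lined up: it stands on the coupling, carousel_grip 40 mm above (plate 7 mm proud).
- coupling (a point): Centre of the top of the dark steel coupling in the well, 17 mm below its mouth (axes of the mixer, not of the coupling). Cross slot, bars 11 mm wide, repeating every quarter turn, parked 0.25 to 1.3 rad from the mixer's sides (angle not given). Sprung: gives from about 4 N, 2 mm per newton, at most 9 mm. Braked: turns only above 0.1 N m. More than 30 N between carousel and mixer harms it.
- label_roll: Bystander: loose white label roll, 52 mm across, 31 mm tall; origin at the centre of its underside.
- vial: Bystander: loose small vial with white cap, 26 mm across, 50 mm tall; origin at the centre of its underside.
- timer: Bystander: loose white timer, 32 x 52 mm, 57 mm tall, standing; origin at the centre of its underside.

How it is judged:
By the outcome, as a careful person would: the job done as asked, in the order asked, and still so for the second after the job is handed in, with the robot touching nothing.
It also fails if it takes over 61 s, if anything falls off the work surface, if the arm or the gripper's body presses on something with over 40 N, if the wrist force passes 120 N, or if a joint passes its speed limit or range.

## Robot

A 6-joint arm with a two-finger parallel gripper is mounted at the origin on a cart in front of the work surface, level with it; the furniture and walls round the work are solid. World frame = base frame: x ahead of the robot, y to its left, z up, the work surface at z = 0. Lengths are in m, angles in rad, forces in N, time in s.
With the tool pointing down it reaches from about 0.275 to 0.85 m from the base axis. Payload 5.2 kg.
Tool frame: the origin (TCP) lies at the very end of the fingers, on their centre line; the grasp point (between the pads) lies behind it (bot.hold_point_z is the z of the grasp point in the tool frame, in m); z points along the fingers, y is the line along which they close (so a half turn about z gives the same grasp; the last joint's range is limited). The gripper opens to 85 mm and grips with 20 to 120 N. Pads are 22 mm wide; open, the fingers measure 114 mm over their backs; the gripper's body (76 mm by 85 mm) begins 54 mm behind the grasp point. The pads swing forward as they close: fully open they stand 13 mm farther back than shut.
Start: joints at [-1.49, 0.259, 1.535, -0, 1.348, -0.203], TCP at [0.154, -0.528, 0.231] pointing down, gripper open.
Joint ranges: [-3.14, 3.14], [-0.91, 2.08], [0.19, 2.58], [-1.22, 4.36], [0.22, 2.71], [-3.12, 3.12]. Speed limits (rad/s): [2.57, 2.57, 3.14, 3.14, 3.14, 3.14].

## Interface

Orientations are given as a unit quaternion [x, y, z, w].
In Python, from plant import bot gives the robot as it stands.
- The arm moves only by the tool servo_tool, never from a script. Its argument "targets" is one flat list of numbers, 7 for each row, row after row: the shift along the world's x, y, z in units of 0.4 m (1.0 is 0.4 m), then the turn, a rotation vector about the world's x, y, z in units of 60 degrees (1.0 is 60 degrees), then the opening, from -1 (shut) to 1 (fully open). In form: [tx, ty, tz, ax, ay, az, hand, tx, ty, tz, ax, ay, az, hand, ...]. A call has 1 to 12 rows; each row is the pose to reach, as a shift and turn from the pose commanded when the call began; what a row does not reach only later rows make up. A row lasts 1/12 s, in which the tool goes at most 41.7 mm and 7.16 degrees, less where a joint would pass 70% of its speed; a pose out of reach is approached as far as the arm can. A call with a number of a shift or a turn outside -1 to 1 is refused whole. A call with a gripper value outside its range is refused whole. The fingers move at their own pace and stop on an object; "newtons" is the grip in N (left out, the last holds). Time passes only in rows, so rows that repeat a pose let the fingers close. It gives the time, the measured TCP pose, the force, the opening and the grip force at its end, in the units of the state.
- bot.sense(): the state, without advancing time (a new reading comes with each control period).
- bot.capture(name): name is "scene" or "top" or "wrist"; returns the picture (420x560x3 uint8, red, green, blue); there is no depth.
- bot.get_calibration(name): a dict with "fx", "fy", "cx", "cy" (pixels), "distortion" ([k1, k2, p1, p2, k3] as OpenCV has them; the pictures are not rectified), "R" (3x3) and "t" (3): a world point X has camera coordinates R X + t; the wrist camera has in their place "T_tool_cam" (4x4, takes a point from camera to tool coordinates, whose origin is the TCP and whose axes are the flange's). Camera axes: x right, y down, z forward; pixel columns grow to the right and rows downward; lengths in m; the calibration is good to about 2 mm. A picture is of the moment at which its call begins: read the wrist's pose just before it. get_calibration takes no time and is no camera call.
- bot.close_job(): hands the job in; it is judged then, once.
The state is a dict: "clock": time; "joint_pos": joint angles; "joint_vel": joint speeds; "joint_efforts": joint torques, N m; "tool_pos": TCP position; "tcp_rot": TCP orientation; "force": force on the tool from outside, world axes, zero at the start; "ft_torque": the same for the moment, N m; "finger_gap": finger opening in m; "gripper_force": force on a finger pad.
Only numpy, scipy, OpenCV 4.12 (cv2) and the standard library are available. Lean on these libraries where they do the work, as an engineer would, in place of code of your own. Each camera call takes 0.05 s, during which the arm holds its last target. There are 200 camera calls.

## Working session

There is one attempt and no reset: what is moved stays moved. The work goes in short steps, Python scripts to look and compute and a tool call to move; the robot and the scene stay as the last step left them, time stands still between calls to the robot, and variables do not carry over. Pictures are saved under pics/ and viewed, at most 10 in all, crops included, and the job is handed in when it is done.

Besides the shell and the picture viewer there is one more tool, called after "Request:" by a JSON object that holds its "op" and its "data". servo_tool: Moves the arm, as the interface text tells. Its arguments: {"type":"object","properties":{"targets":{"type":"array"},"newtons":{"type":"number"}},"required":["targets"]}

```bash
mkdir -p pics; ls; python3 - <<'E'
from plant import bot
import cv2
s=bot.sense(); print({k:s[k] for k in('clock','tool_pos','tcp_rot','force','finger_gap')},bot.hold_point_z)
for n in('scene','top'):
    cv2.imwrite(f'pics/{n}0.png',bot.capture(n)[:,:,::-1]); c=bot.get_calibration(n); print(n,c)
print(bot.get_calibration('wrist'))
E
```

```text
pics
{'clock': 0.0, 'tool_pos': array([ 0.15396944, -0.52746419,  0.23046342]), 'tcp_rot': array([ 9.89948202e-01,  1.41427401e-01,  4.70761307e-05, -9.19859479e-04]), 'force': array([ 0.77193892, -0.40506318, -0.79322903]), 'finger_gap': 0.08521315055769554} -0.0187
scene {'fx': 448.02792036384136, 'fy': 448.02792036384136, 'cx': 280.82902601211686, 'cy': 210.5733804892803, 'distortion': array([0.01103232, 0.        , 0.        , 0.        , 0.        ]), 'R': array([[-0.43601485, -0.89993823,  0.00149315],
       [-0.59473525,  0.28689977, -0.75098502],
       [ 0.67541175, -0.32832866, -0.66031755]]), 't': array([0.28425452, 0.33020926, 0.83581861])}
top {'fx': 509.54712491735194, 'fy': 509.54712491735194, 'cx': 274.43248937331674, 'cy': 215.44952973330382, 'distortion': array([-0.02509682,  0.        ,  0.        ,  0.        ,  0.        ]), 'R': array([[-0.02820708, -0.99951514,  0.0131851 ],
       [-0.99670667,  0.0271197 , -0.07642206],
       [ 0.07602743, -0.01529732, -0.99698838]]), 't': array([0.07753408, 0.48590116, 1.36048981])}
{'fx': 329.5429865658725, 'fy': 329.5429865658725, 'cx': 279.2138232903779, 'cy': 211.5084270778812, 'distortion': array([-0.03967569,  0.        ,  0.        ,  0.        ,  0.        ]), 'T_tool_cam': array([[-2.92874441e-04, -9.52125515e-01, -3.05707242e-01,
         7.92079860e-02],
       [ 9.99999366e-01, -6.11260005e-04,  9.45747934e-04,
        -6.58798303e-04],
       [-1.08733735e-03, -3.05706771e-01,  9.52125090e-01,
        -1.42365139e-01],
       [ 0.00000000e+00,  0.00000000e+00,  0.00000000e+00,
         1.00000000e+00]])}
```

View pics/scene0.png

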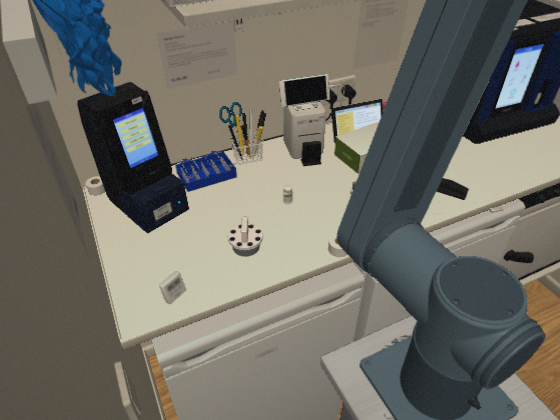

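View pics/top0.png

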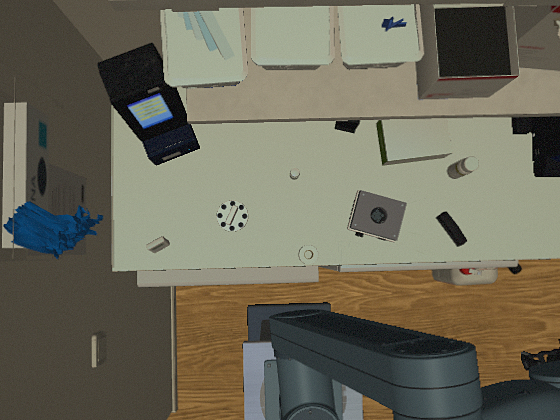

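The top view shows the carousel at about (232,216) and the mixer at (378,215). The label roll is at (308,254), the vial at (295,174) and the timer at (158,243). I'll enlarge the first two.

```bash
cat > h.py <<'E'
import numpy as np,cv2
from scipy.spatial.transform import Rotation as Rn
from plant import bot
def ray(n,uv,s=None):
    c=bot.get_calibration(n)
    K=np.array([[c['fx'],0,c['cx']],[0,c['fy'],c['cy']],[0,0,1]])
    p=cv2.undistortPoints(np.array([[uv]],float),K,c['distortion'])[0,0]
    d=np.array([p[0],p[1],1.])
    if n=='wrist':
        T=c['T_tool_cam'];R=Rn.from_quat(s['tcp_rot']).as_matrix()
        return R@T[:3,3]+s['tool_pos'],R@T[:3,:3]@d
    return -c['R'].T@c['t'],c['R'].T@d
def at(n,uv,z,s=None):
    o,d=ray(n,uv,s); return (o+d*(z-o[2])/d[2]).round(4)
E
python3 - <<'E'
import cv2,numpy as np
from h import at
a=cv2.imread('pics/top0.png')
f=lambda x,y:cv2.resize(a[y:y+80,x:x+80],None,fx=5,fy=5,interpolation=cv2.INTER_CUBIC)
cv2.imwrite('pics/crop0.png',np.hstack([f(192,176),f(338,176)]))
print('car',at('top',(232,216),.04),'well',at('top',(378,215),.046),'roll',at('top',(308,254),.031),'vial',at('top',(295,174),.05),'timer',at('top',(158,243),.04))
E
```

```text
car [0.4878 0.1772 0.04  ] well [ 0.4794 -0.211   0.046 ] roll [ 0.3813 -0.0224  0.031 ] vial [0.5945 0.0067 0.05  ] timer [0.4215 0.3746 0.04  ]
```

View pics/crop0.png

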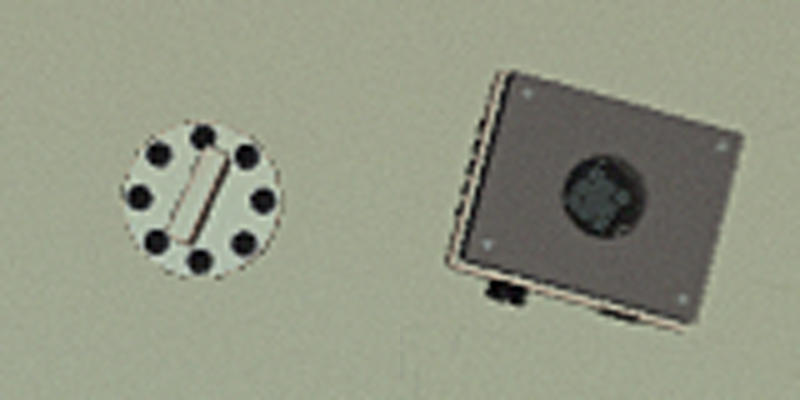

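Crop: the plate centre is at about (232.4,215.8). The grip's axis runs along pixel direction (38,-88), which gives a yaw of about -23°. The well centre is at (378.8,215.2), with the dial on the lower side. I'll look at the well from close by first, since it's nearer.

Request:
{"op": "servo_tool", "data": {"targets": [0.81,0.79,-0.17,0,0,-0.66,1,0.81,0.79,-0.17,0,0,-0.66,1,0.81,0.79,-0.17,0,0,-0.66,1,0.81,0.79,-0.17,0,0,-0.66,1,0.81,0.79,-0.17,0,0,-0.66,1,0.81,0.79,-0.17,0,0,-0.66,1,0.81,0.79,-0.17,0,0,-0.66,1,0.81,0.79,-0.17,0,0,-0.66,1,0.81,0.79,-0.17,0,0,-0.66,1,0.81,0.79,-0.17,0,0,-0.66,1,0.81,0.79,-0.17,0,0,-0.66,1,0.81,0.79,-0.17,0,0,-0.66,1]}}

```text
clock: 1.1
tool_pos: [0.4804, -0.2075, 0.1621]
tcp_rot: [0.98, -0.201, -0.0, -0.001]
force: [-1.9, -0.7, 0.2]
finger_gap: 0.0855
gripper_force: 0.0
```

Request:
{"op": "servo_tool", "data": {"targets": [0,0,0,0,0,0,1,0,0,0,0,0,0,1,0,0,0,0,0,0,1]}}

```text
clock: 1.35
tool_pos: [0.4774, -0.2125, 0.1632]
tcp_rot: [0.979, -0.202, -0.0, 0.0]
force: [-0.1, 0.2, -0.0]
finger_gap: 0.0854
gripper_force: 0.0
```

```bash
python3 - <<'E'
from h import *
s=bot.sense(); a=bot.capture('wrist')[:,:,::-1]; np.save('s1.npy',s,allow_pickle=True)
cv2.imwrite('pics/w1raw.png',a); print(s['clock'],s['tool_pos'],s['joint_pos'],Rn.from_quat(s['tcp_rot']).as_matrix()[:,0])
cv2.imwrite('pics/w1.png',a)
E
```

```text
1.35 [ 0.47741938 -0.2124886   0.16316504] [-6.31992869e-01  2.67335647e-01  1.69926640e+00 -6.40766008e-04
  1.17554183e+00  1.34638789e+00] [ 9.18178584e-01 -3.96166177e-01 -6.69038166e-04]
```

View pics/w1.png

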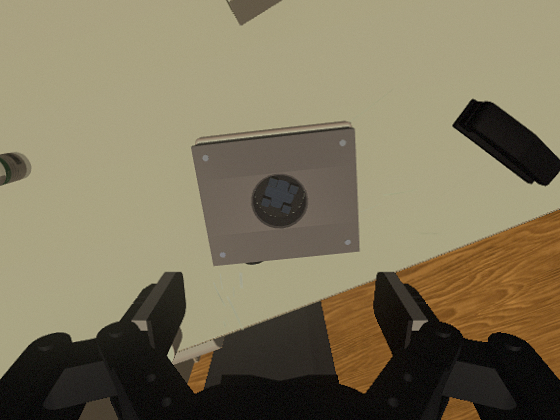

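The well's mouth is at about (280,201) in the wrist view, with the cross slot visible inside it. I'll enlarge that.

```bash
python3 - <<'E'
from h import *
a=cv2.imread('pics/w1raw.png')[166:236,245:315]
cv2.imwrite('pics/w1c.png',cv2.resize(cv2.convertScaleAbs(a,alpha=1.6),None,fx=8,fy=8,interpolation=cv2.INTER_CUBIC))
E
```

```text
(no output)
```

View pics/w1c.png

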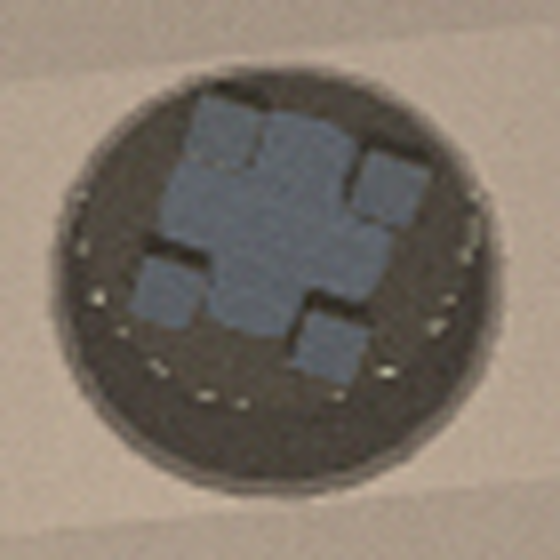

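The mouth is centred at crop (278,280). The four corner blocks of the coupling are at (225,133), (392,190), (168,293) and (332,345).

```bash
python3 - <<'E'
from h import *
s=np.load('s1.npy',allow_pickle=True).item()
g=lambda x,y,z:at('wrist',(245+(x+.5)/8-.5,166+(y+.5)/8-.5),z,s)
m=g(278,280,.046); print('well',m,at('top',(378.8,215.2),.046))
print('mouth size',[np.linalg.norm(g(*p,.046)-g(*q,.046)) for p,q in(((55,280),(500,280)),((278,65),(278,495)))])
P=[g(*p,.029) for p in((225,133),(392,190),(168,293),(332,345))]
print('coupling',np.mean(P,0),[np.linalg.norm(P[i]-P[j]).round(4) for i,j in((0,1),(2,3),(0,2),(1,3))])
an=lambda p,q:np.degrees(np.arctan2(*(q-p)[1::-1]))
print('slot deg mod90',[round(an(P[i],P[j])%90,1) for i,j in((0,1),(2,3),(0,2),(1,3))])
f=lambda x,y,z:at('top',(192+x/5-.4,176+y/5-.4),z)
print('mixer',an(f(400+50,270,.0+.046),f(690,325,.046))%90)
print('grip yaw',an(f(181,240,.078),f(219,152,.078)),'ctr grip',f(200,196,.078),'plate',f(202,199,.040))
print('mixer corners wrist deg',an(at('wrist',(192,147),.046,s),at('wrist',(354,128),.046,s))%90,np.linalg.norm(at('wrist',(192,147),.046,s)-at('wrist',(354,128),.046,s)))
E
```

```text
well [ 0.4821 -0.2137  0.046 ] [ 0.4788 -0.2132  0.046 ]
mouth size [np.float64(0.045458772530722814), np.float64(0.045734122928072024)]
coupling [ 0.481625 -0.213675  0.029   ] [np.float64(0.019), np.float64(0.0189), np.float64(0.0189), np.float64(0.0186)]
slot deg mod90 [np.float64(47.3), np.float64(48.2), np.float64(46.9), np.float64(46.5)]
mixer 75.50497331720604
grip yaw -24.549154724733803 ctr grip [0.488  0.1756 0.078 ] plate [0.4894 0.1772 0.04  ]
mixer corners wrist deg 73.21391114965837 0.1263853235150348
```

Request:
{"op": "servo_tool", "data": {"targets": [0.03,0.97,0.05,0,0,0,1,0.03,0.97,0.05,0,0,0,1,0.03,0.97,0.05,0,0,0,1,0.03,0.97,0.05,0,0,0,1,0.03,0.97,0.05,0,0,0,1,0.03,0.97,0.05,0,0,0,1,0.03,0.97,0.05,0,0,0,1,0.03,0.97,0.05,0,0,0,1,0.03,0.97,0.05,0,0,0,1,0.03,0.97,0.05,0,0,0,1,0.03,0.97,0.05,0,0,0,1,0.03,0.97,0.05,0,0,0,1]}}

```text
clock: 2.4
tool_pos: [0.4901, 0.1753, 0.1835]
tcp_rot: [0.979, -0.202, 0.0, 0.0]
force: [0.0, -0.6, 0.6]
finger_gap: 0.0854
gripper_force: 0.0
```

Request:
{"op": "servo_tool", "data": {"targets": [0,0,0,0,0,0,1,0,0,0,0,0,0,1,0,0,0,0,0,0,1]}}

```text
clock: 2.65
tool_pos: [0.4902, 0.1743, 0.1833]
tcp_rot: [0.979, -0.204, -0.0, 0.0]
force: [-0.0, 0.5, 0.8]
finger_gap: 0.0852
gripper_force: 0.0
```

```bash
python3 - <<'E'
from h import *
s=bot.sense(); a=bot.capture('wrist')[:,:,::-1]; np.save('s2.npy',s,allow_pickle=True)
cv2.imwrite('pics/w2raw.png',a); print(s['clock'],s['tool_pos'],s['joint_pos'],Rn.from_quat(s['tcp_rot']).as_matrix()[:,0])
cv2.imwrite('pics/w2c.png',cv2.resize(a[120:270,180:380],None,fx=4,fy=4,interpolation=cv2.INTER_CUBIC))
E
```

```text
2.65 [0.4902457  0.17427734 0.1832665 ] [ 1.27164570e-01  2.44063652e-01  1.67727470e+00 -3.12200218e-04
  1.22046241e+00  2.10804593e+00] [ 9.17129648e-01 -3.98589021e-01 -2.87495095e-05]
```

View pics/w2c.png

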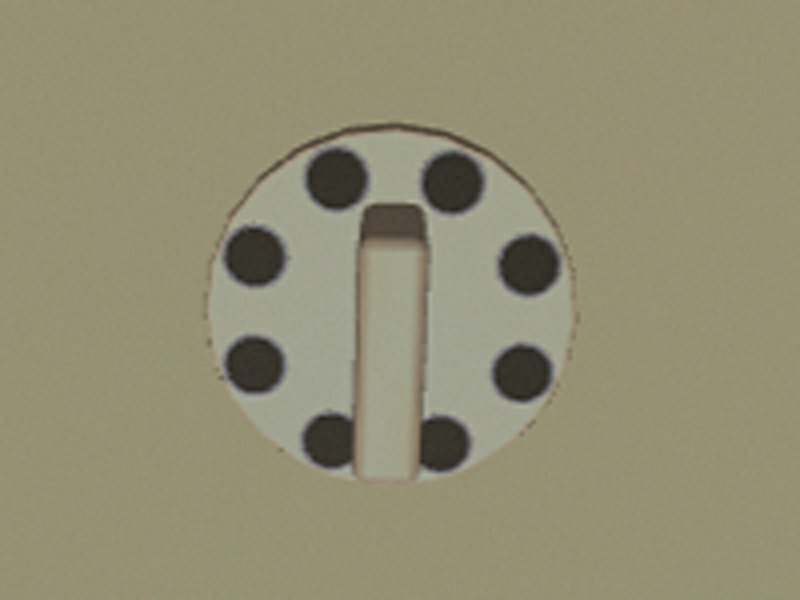

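The plate is centred at crop (391,305). The grip's top runs from (394,242) to (387,478), almost in line with the tool.

```bash
python3 - <<'E'
from h import *
s=np.load('s2.npy',allow_pickle=True).item()
g=lambda x,y,z:at('wrist',(180+(x+.5)/4-.5,120+(y+.5)/4-.5),z,s)
c=g(391.5,305,.040);print('plate',c,np.linalg.norm(g(207,305,.04)-g(576,305,.04)))
p,q=g(387,478,.078),g(394,242,.078);print('grip',(p+q)/2,np.linalg.norm(p-q),np.degrees(np.arctan2(*(q-p)[1::-1])))
for a in(c,(p+q)/2): print('shift/.4',((a-s['tool_pos'])/.4).round(4))
print('tool yaw',np.degrees(np.arctan2(-.3986,.9171)))
E
```

```text
plate [0.4928 0.1757 0.04  ] 0.08280350234138649
grip [0.49135 0.1765  0.078  ] 0.04875910171444915 -25.25115815258008
shift/.4 [ 0.0064  0.0036 -0.3582]
shift/.4 [ 0.0028  0.0056 -0.2632]
tool yaw -23.49125500566039
```

Request:
{"op": "servo_tool", "data": {"targets": [0.004,0.005,-0.08,0,0,-0.03,1,0.004,0.005,-0.16,0,0,-0.03,1,0.004,0.005,-0.24,0,0,-0.03,1,0.004,0.005,-0.29,0,0,-0.03,1,0.004,0.005,-0.32,0,0,-0.03,1,0.004,0.005,-0.34,0,0,-0.03,1,0.004,0.005,-0.34,0,0,-0.03,1,0.004,0.005,-0.34,0,0,-0.03,1]}}

```text
clock: 3.37
tool_pos: [0.492, 0.1776, 0.0475]
tcp_rot: [0.976, -0.218, 0.0, -0.0]
force: [0.3, 0.1, 0.2]
finger_gap: 0.0855
gripper_force: 0.0
```

Request:
{"op": "servo_tool", "data": {"targets": [0,0,0,0,0,0,-1,0,0,0,0,0,0,-1,0,0,0,0,0,0,-1,0,0,0,0,0,0,-1,0,0,0,0,0,0,-1,0,0,0,0,0,0,-1,0,0,0,0,0,0,-1,0,0,0,0,0,0,-1,0,0,0,0,0,0,-1,0,0,0,0,0,0,-1,0,0,0,0,0,0,-1,0,0,0,0,0,0,-1], "newtons": 40}}

```text
clock: 4.37
tool_pos: [0.4919, 0.178, 0.0477]
tcp_rot: [0.976, -0.218, 0.0, -0.0]
force: [-0.7, -0.3, 6.5]
finger_gap: 0.0133
gripper_force: 40.0
```

Request:
{"op": "servo_tool", "data": {"targets": [0,0,0.02,0,0,0,-1,0,0,0.05,0,0,0,-1,0,0,0.1,0,0,0,-1,0,0,0.15,0,0,0,-1,0,0,0.2,0,0,0,-1,0,0,0.23,0,0,0,-1,0,0,0.23,0,0,0,-1,0,0,0.23,0,0,0,-1,0,0,0.23,0,0,0,-1]}}

```text
clock: 5.12
tool_pos: [0.4908, 0.1779, 0.1383]
tcp_rot: [0.976, -0.218, -0.001, 0.0]
force: [0.4, 0.5, -1.4]
finger_gap: 0.0133
gripper_force: 39.2
```

```bash
python3 - <<'E'
from h import *
s=bot.sense(); a=bot.capture('wrist')[:,:,::-1]; np.save('s3.npy',s,allow_pickle=True)
b=bot.capture('scene')[:,:,::-1]; print(s['clock'],s['tool_pos'],s['force'],s['ft_torque'])
cv2.imwrite('pics/w3.png',np.hstack([cv2.resize(a[150:420,130:430],(400,360)),cv2.resize(b[160:300,170:320],(386,360),interpolation=cv2.INTER_CUBIC)]))
E
```

```text
5.1167 [0.4907735  0.17789693 0.13830998] [ 0.44390906  0.52872632 -1.4071145 ] [-0.01053703 -0.03969136  0.02563265]
```

View pics/w3.png

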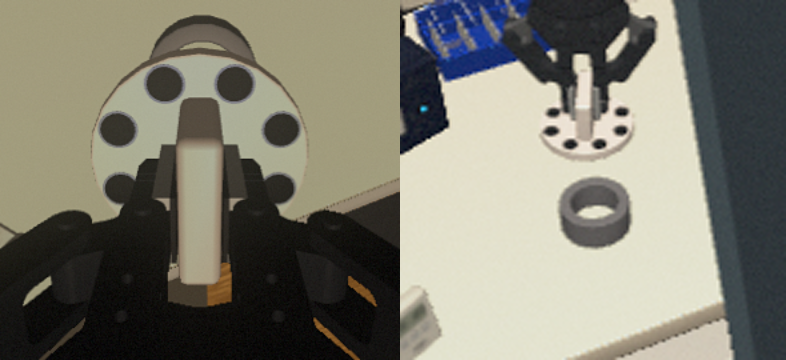

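The carousel hangs level and clear of the ring. In the left crop the top of the grip runs from (199,140) to (200,283). I'll work out the axis offset from the TCP.

```bash
python3 - <<'E'
from h import *
s=np.load('s3.npy',allow_pickle=True).item()
g=lambda x,y,z:at('wrist',(130+x*.75,150+y*.75),z,s)
z=s['tool_pos'][2]+.0305
p,q=g(200,283,z),g(199,140,z); R=Rn.from_quat(s['tcp_rot']).as_matrix()
print('grip top',(p+q)/2,np.linalg.norm(p-q),np.degrees(np.arctan2(*(q-p)[1::-1])),'tool yaw',np.degrees(np.arctan2(R[1,0],R[0,0])))
for v in(p,q,(p+q)/2): print('tool frame',R.T@(v-s['tool_pos']))
l,r=g(92,150,z-.038),g(308,150,z-.038);print('plate w',np.linalg.norm(l-r),R.T@((l+r)/2-s['tool_pos']))
v=g(200,48,z-.038);print('far rim',R.T@(v-s['tool_pos']))
E
```

```text
grip top [0.4919  0.17825 0.1688 ] 0.04979809233293979 -24.81531993076812 tool yaw -25.139938889558604
tool frame [-0.02407729 -0.00062685 -0.03045242]
tool frame [ 0.02571994 -0.00090891 -0.03053187]
tool frame [ 0.00082132 -0.00076788 -0.03049215]
plate w 0.08168384173139755 [ 0.00355862 -0.00051539  0.00750382]
far rim [ 0.04308325 -0.00056094  0.00744094]
```

Request:
{"op": "servo_tool", "data": {"targets": [0,-0.04,0,0,0,0,-1,0,-0.12,0,0,0,0,-1,-0.01,-0.21,0,0,0,0,-1,-0.01,-0.31,0,0,0,0,-1,-0.01,-0.41,0,0,0,0,-1,-0.01,-0.51,0,0,0,0,-1,-0.02,-0.61,0,0,0,0,-1,-0.02,-0.71,0,0,0,0,-1,-0.026,-0.81,0,0,0,0,-1,-0.026,-0.9,0,0,0,0,-1,-0.026,-0.95,0,0,0,0,-1,-0.026,-0.979,0,0,0,0,-1]}}

```text
clock: 6.22
tool_pos: [0.4806, -0.2165, 0.1383]
tcp_rot: [0.976, -0.219, -0.001, 0.0]
force: [0.1, 1.0, -2.1]
finger_gap: 0.0135
gripper_force: 39.4
```

Request:
{"op": "servo_tool", "data": {"targets": [0,0,0,0,0,0,-1,0,0,0,0,0,0,-1,0,0,0,0,0,0,-1,0,0,0,0,0,0,-1]}}

```text
clock: 6.55
tool_pos: [0.4811, -0.2118, 0.1391]
tcp_rot: [0.976, -0.217, -0.0, -0.0]
force: [0.5, -0.4, -1.2]
finger_gap: 0.0138
gripper_force: 39.4
```

Request:
{"op": "servo_tool", "data": {"targets": [-0.002,-0.004,-0.03,0,0,0,-1,-0.002,-0.004,-0.06,0,0,0,-1,-0.002,-0.004,-0.09,0,0,0,-1,-0.002,-0.004,-0.11,0,0,0,-1,-0.002,-0.004,-0.12,0,0,0,-1,-0.002,-0.004,-0.12,0,0,0,-1,-0.002,-0.004,-0.12,0,0,0,-1,-0.002,-0.004,-0.12,0,0,0,-1]}}

```text
clock: 7.22
tool_pos: [0.481, -0.2153, 0.092]
tcp_rot: [0.976, -0.217, 0.001, 0.0]
force: [-1.0, -0.6, -1.7]
finger_gap: 0.0131
gripper_force: 39.4
```

Request:
{"op": "servo_tool", "data": {"targets": [0,0,0,0,0,0,-1]}}

```text
clock: 7.3
tool_pos: [0.4809, -0.2154, 0.092]
tcp_rot: [0.976, -0.218, 0.001, 0.0]
force: [0.1, 0.8, -1.9]
finger_gap: 0.0135
gripper_force: 39.4
```

```bash
python3 - <<'E'
from h import *
b=bot.capture('top')[:,:,::-1]; a=bot.capture('wrist')[:,:,::-1]
s=bot.sense();print(s['tool_pos'],s['force'])
cv2.imwrite('pics/w4.png',np.hstack([cv2.resize(a[130:400,130:430],(400,360)),cv2.resize(b[170:260,330:430],(400,360),interpolation=cv2.INTER_CUBIC)]))
E
```

```text
[ 0.48075128 -0.21544776  0.09185786] [ 0.83119051 -0.56965657 -2.18918699]
```

View pics/w4.png

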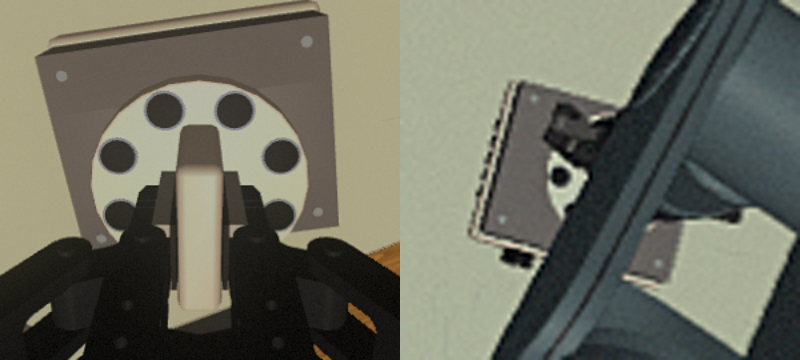

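The four screws on the mixer's top appear in the left crop at (61,76), (307,41), (318,211) and (101,240). I'll use them to check how the carousel is centred over the well.

```bash
python3 - <<'E'
from h import *
s1=np.load('s1.npy',allow_pickle=True).item(); s=bot.sense()
A=np.array([at('wrist',p,.046,s1) for p in((206,158),(342,143),(348,242),(222,254))])
B=np.array([at('wrist',(130+x*.75,130+y*.75),.046,s) for x,y in((61,76),(307,41),(318,211),(101,240))])
print(A.mean(0),B.mean(0)); print((B-A)*1e3)
# well in frame of B by rigid fit from A
M,_=cv2.estimateAffinePartial2D(A[:,:2].astype(np.float32),B[:,:2].astype(np.float32))
w=M@[.4819,-.2137,1]; R=Rn.from_quat(s['tcp_rot']).as_matrix()
print('well',w,'scale/rot',np.hypot(M[0,0],M[1,0]),'rel tool',(R.T@(np.r_[w,s['tool_pos'][2]]-s['tool_pos']))[:2])
E
```

```text
[ 0.4813 -0.2134  0.046 ] [ 0.4811  -0.21315  0.046  ]
[[ 0.3  0.8  0. ]
 [ 0.1 -0.6  0. ]
 [ 0.4  0.3  0. ]
 [-1.6  0.5  0. ]]
well [ 0.4817058  -0.21344831] scale/rot 1.0066574431519932 rel tool [ 1.45046392e-05 -2.21555772e-03]
```

Request:
{"op": "servo_tool", "data": {"targets": [-0.001,0.0045,0,0,0,0,-1,-0.001,0.0045,0,0,0,0,-1,-0.001,0.0045,-0.01,0,0,0,-1,-0.001,0.0045,-0.02,0,0,0,-1,-0.001,0.0045,-0.03,0,0,0,-1,-0.001,0.0045,-0.03,0,0,0,-1,-0.001,0.0045,-0.03,0,0,0,-1]}}

```text
clock: 7.98
tool_pos: [0.4797, -0.2132, 0.0787]
tcp_rot: [0.976, -0.218, -0.001, -0.0]
force: [-0.3, 0.5, -1.2]
finger_gap: 0.0134
gripper_force: 39.4
```

Request:
{"op": "servo_tool", "data": {"targets": [0,0,-0.005,0,0,0,-1,0,0,-0.01,0,0,0,-1,0,0,-0.015,0,0,0,-1,0,0,-0.015,0,0,0,-1]}}

```text
clock: 8.32
tool_pos: [0.4799, -0.2133, 0.0729]
tcp_rot: [0.976, -0.218, -0.0, -0.0]
force: [0.6, -0.5, -1.9]
finger_gap: 0.0133
gripper_force: 39.4
```

Request:
{"op": "servo_tool", "data": {"targets": [0,0,-0.003,0,0,0,-1,0,0,-0.006,0,0,0,-1,0,0,-0.008,0,0,0,-1,0,0,-0.008,0,0,0,-1,0,0,-0.008,0,0,0,-1]}}

```text
clock: 8.73
tool_pos: [0.4801, -0.2135, 0.0705]
tcp_rot: [0.976, -0.218, 0.0, 0.0]
force: [-0.3, 0.3, 2.4]
finger_gap: 0.0134
gripper_force: 40.0
```

Request:
{"op": "servo_tool", "data": {"targets": [0,0,-0.002,0,0,-0.03,-1,0,0,-0.003,0,0,-0.06,-1,0,0,-0.003,0,0,-0.09,-1,0,0,-0.003,0,0,-0.12,-1,0,0,-0.003,0,0,-0.15,-1,0,0,-0.003,0,0,-0.18,-1,0,0,-0.003,0,0,-0.21,-1,0,0,-0.003,0,0,-0.24,-1,0,0,-0.003,0,0,-0.27,-1,0,0,-0.003,0,0,-0.29,-1,0,0,-0.003,0,0,-0.295,-1,0,0,-0.003,0,0,-0.295,-1]}}

```text
clock: 9.73
tool_pos: [0.48, -0.2134, 0.0688]
tcp_rot: [0.931, -0.365, -0.0, -0.0]
force: [0.1, -0.1, -1.5]
finger_gap: 0.0136
gripper_force: 39.4
```

The contact force has gone, so the key is lined up. I'll lower it gently.

Request:
{"op": "servo_tool", "data": {"targets": [0,0,-0.003,0,0,0,-1,0,0,-0.006,0,0,0,-1,0,0,-0.009,0,0,0,-1,0,0,-0.011,0,0,0,-1,0,0,-0.011,0,0,0,-1,0,0,-0.011,0,0,0,-1]}}

```text
clock: 10.23
tool_pos: [0.48, -0.2134, 0.0644]
tcp_rot: [0.931, -0.365, -0.0, -0.0]
force: [-0.0, -0.7, -1.9]
finger_gap: 0.0134
gripper_force: 39.4
```

Request:
{"op": "servo_tool", "data": {"targets": [0,0,-0.002,0,0,0,-1,0,0,-0.004,0,0,0,-1,0,0,-0.004,0,0,0,-1,0,0,-0.004,0,0,0,-1]}}

```text
clock: 10.57
tool_pos: [0.4801, -0.2134, 0.0637]
tcp_rot: [0.931, -0.365, 0.0, 0.0]
force: [-2.1, 1.1, 5.2]
finger_gap: 0.0134
gripper_force: 40.4
```

Contact came 7 mm below the standing height, so the plate is home. I'll open the gripper and retreat.

Request:
{"op": "servo_tool", "data": {"targets": [0,0,0,0,0,0,1,0,0,0,0,0,0,1,0,0,0,0,0,0,1,0,0,0,0,0,0,1,0,0,0,0,0,0,1,0,0,0,0,0,0,1,0,0,0,0,0,0,1,0,0,0,0,0,0,1,0,0,0,0,0,0,1,0,0,0,0,0,0,1]}}

```text
clock: 11.4
tool_pos: [0.48, -0.2134, 0.0629]
tcp_rot: [0.931, -0.365, -0.0, -0.0]
force: [0.6, 1.2, -0.5]
finger_gap: 0.0855
gripper_force: 0.0
```

Request:
{"op": "servo_tool", "data": {"targets": [0,0,0.03,0,0,0,1,0,0,0.08,0,0,0,1,0,0,0.14,0,0,0,1,0,0,0.2,0,0,0,1,0,0,0.26,0,0,0,1,0,0,0.3,0,0,0,1,0,0,0.3,0,0,0,1,0,0,0.3,0,0,0,1]}}

```text
clock: 12.07
tool_pos: [0.4804, -0.2137, 0.1836]
tcp_rot: [0.931, -0.365, 0.001, 0.0]
force: [-0.9, 0.6, -1.2]
finger_gap: 0.0855
gripper_force: 0.0
```

```bash
python3 - <<'E'
from h import *
s=bot.sense(); a=bot.capture('wrist')[:,:,::-1]; np.save('s5.npy',s,allow_pickle=True)
b=bot.capture('scene')[:,:,::-1]; print(s['tool_pos'],s['force'],s['finger_gap'])
cv2.imwrite('pics/w5.png',np.hstack([cv2.resize(a[80:320,150:400],(417,400),interpolation=cv2.INTER_CUBIC),cv2.resize(b[120:300,180:350],(378,400),interpolation=cv2.INTER_CUBIC)]))
E
```

```text
[ 0.48043416 -0.2137018   0.18361536] [-0.86762124  0.5776199  -1.18890797] 0.08554790836286062
```

View pics/w5.png

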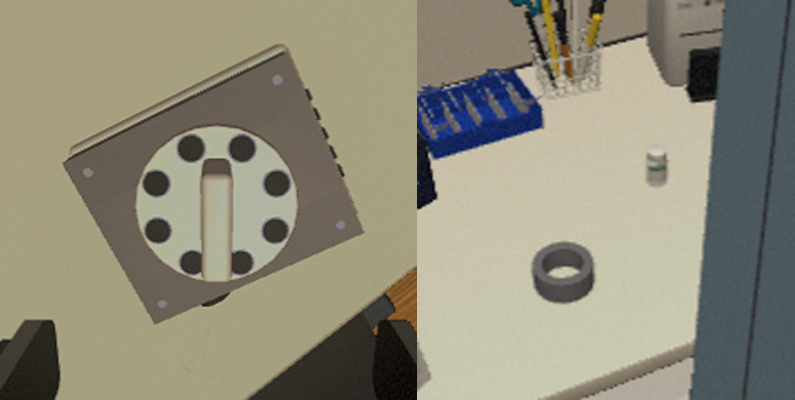

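In the wrist view, the plate spans crop x 137–299, about 97 px. That fits a flush plate (97.7 px expected) rather than one standing 7 mm proud (100.4 px). The grip is free and the bystanders in view haven't moved.

```bash
python3 -c "
from plant import bot
print(bot.close_job())"
```

```text
the job is handed in; nothing more can be done
None
```

The carousel is in the mixer's well, with its key dropped into the coupling and its plate flush. It has been released, and the job was handed in at about 12 s with no result returned; I never moved the label roll, vial or timer, though only the vial was in my last picture.

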